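# Set the work wheel to its mark and swing the magnifier over the finial

## Task

Push the work wheel round by its spokes with a fingertip until the long, arrow-tipped spoke points at the slender pointed post (not the stubby one); then push the magnifier's arm until its lens is centred over the wheel's hub. Only push: the brass finial must stay standing in the middle of the wheel, nothing is to be lifted, and the other things on the table are left where they are.

Things in the scene. Friction and masses are not known exactly. Their poses are not given: they have to be found in the camera images.
- wheel: horizontal steel work wheel with three spokes on a low round foot; turns either way, several times round, about a vertical axis against light friction (about 1.5 N at a spoke's end) and stays where left. Origin: on the axis at the spokes' mid-height, 65 mm above the table. +x runs along the LONG spoke (at the start roughly towards the robot), z up. Hub disc 84 mm across, top 75 mm above the table
- long_tip (a point): arrow tip of the long spoke, 136 mm from the wheel's axis. All spokes are square bars 14 mm wide and high, 120 degrees apart, their undersides 58 mm above the table (the foot below, 120 mm across, is 12 mm thick, with a 60 mm round column). The long one's bar runs to 120 mm; its flat arrow head, 31 mm wide, 6 mm thick, is centred at 115 mm
- ball_a (a point): black 22 mm ball on the end of a short spoke, 120 degrees anticlockwise (from above) of the long one; the square bar runs to 105 mm from the wheel's axis; the point is the ball's centre, at 108 mm
- ball_b (a point): the same on the other short spoke, 120 degrees clockwise of the long one
- pointed_post: fixed slender steel post, 16 mm thick, with a sharp cone tip, 88 mm high, on a 40 mm square foot 10 mm thick; left or right of the wheel, 140 to 195 mm from its axis. Origin: centre of its underside on the table
- stub_post: fixed stubby steel post with a flat mushroom head 42 mm across, 47 mm high, on a 40 mm square foot; on the other side of the wheel. Not the mark to point at. Origin: centre of its underside
- finial: brass finial (the workpiece), 40 mm across its foot, 51 mm high, standing loose on the middle of the wheel's hub. Origin: centre of its underside; z up when standing
- lens_arm: level arm of the magnifier, swinging about a vertical pole (16 mm thick) beyond the wheel, 170 mm from the wheel's axis; light friction (1 N), stays where left, swings on past the hub if pushed too far. Origin: on the pole's axis at the arm's mid-height, 190 mm above the table; +x along the arm to the lens. At the start swung left (+y), 45 to 70 degrees away from the hub
- lens (a point): centre of the lens, at the arm's end, 170 mm from the pole, 190 mm above the table. The black lens ring is 96 mm across and 14 mm high; from it to the clamp on the pole (26 mm across, its top 203 mm above the table) runs an aluminium bar 12 mm wide and high, free from 13 to 122 mm from the pole's axis
- tin: bystander: low closed aluminium tin, 50 mm across, 32 mm high, standing partly under the wheel's spokes on the robot's side. Origin: centre of its underside
- jar: bystander: small amber glass jar with a steel cap, 54 mm across, 75 mm high, beyond the right-hand post. Origin: centre of its underside
- big_jar: bystander: clear glass jar with a cap, 72 mm across, 100 mm high, far right. Origin: centre of its underside
- screwdriver: bystander: screwdriver lying on the table, right. Origin: underside, along its length
- brush: bystander: hand brush lying on the table, left. Origin: underside, along its length
- cup: bystander: white cup, 70 mm across, 70 mm high, left. Origin: centre of its underside
- spare: bystander: a second, smaller brass finial, 36 mm across, 41 mm high, standing on the table at the left. Origin: centre of its underside
Things that resemble listed ones, but are neither listed nor needed, are in the scene too. Leave any pink look-alike of the finial alone. Leave any turquoise look-alike of the pointed_post alone.

How it is judged:
On the way, in this order (a step that is already met when the one before it is completed fails the run):
1. the long spoke points at the pointed post (y of pointed_post in the frame of wheel between -0.014 and 0.014 m and x of pointed_post in the frame of wheel above 0.05 m and angular speed of wheel below 0.1 rad/s), for 0.2 s.
2. the lens is centred over the hub (all of step 1 and horizontal distance between lens and wheel below 0.016 m and angular speed of lens_arm below 0.1 rad/s), for 0.2 s.
At the end, for the whole second after the job is handed in: The line of the long spoke passes within 14 mm of the pointed post's axis, on the post's side; the lens centre is within 16 mm (seen from above) of the wheel's axis; both are at rest; the finial stands upright within 20 mm of the wheel's axis. The wheel was set before the lens was over the hub (all of step 2 and angle between finial's own z axis and vertical below 0.15 rad and horizontal distance between finial and wheel below 0.02 m); the robot touches nothing.
It fails at once if the finial is lifted, tipped or pushed off the middle of the wheel (height (world z) of finial above 0.09 m or angle between finial's own z axis and vertical above 0.4 rad or horizontal distance between finial and wheel above 0.03 m).
It fails at once if another thing on the table is moved by more than 30 mm (distance of any of tin, jar, big_jar, screwdriver, brush, cup, spare from where it was at the start of the episode above 0.03 m).
It also fails if it takes over 64 s, if anything falls off the work surface, if the arm or the gripper's body presses on something with over 40 N, if the wrist force passes 120 N, or if a joint passes its speed limit or range.

## Robot

A 6-joint arm with a two-finger parallel gripper is mounted at the origin on the work surface. World frame = base frame: x ahead of the robot, y to its left, z up, the work surface at z = 0. Lengths are in m, angles in rad, forces in N, time in s.
With the tool pointing down it reaches from about 0.35 to 0.85 m from the base axis. Payload 8.1 kg.
Tool frame: the origin (TCP) lies at the very end of the fingers, on their centre line; the grasp point (between the pads) lies 19 mm behind it; z points along the fingers, y is the line along which they close (so a half turn about z gives the same grasp; the last joint's range is limited). The gripper opens to 93 mm and grips with 3 to 60 N. Pads are 15 mm wide; open, the fingers measure 128 mm over their backs; the gripper's body (75 mm by 188 mm) begins 65 mm behind the grasp point.
Start: joints at [1.172, 0.13, 1.488, -0, 1.523, -0.085], TCP at [0.185, 0.571, 0.219] pointing down, gripper open.
Joint ranges: [-2.96, 2.96], [-0.89, 2.26], [0.02, 2.5], [-1.34, 4.48], [0, 2.73], [-2.66, 2.66]. Speed limits (rad/s): [2.39, 2.39, 2.79, 3.14, 3.14, 3.14].

## Interface

Orientations are given as a rotation vector (axis times angle).
In Python, from plant import robot gives the robot as it stands. The module is installed in compiled form; this text tells all that it offers.
- The arm moves only by the tool play_rows, never from a script. Its argument "increments" is text: rows parted by semicolons, each of 5 numbers parted by spaces: the shift along the tool's x, y, z in mm, then the turn about the tool's z in degrees, then the closure, from -1 (fully open) to 1 (shut). In form: dx dy dz yaw claw; .... A call has 1 to 20 rows; each row is the pose to reach, as a shift and turn from the pose commanded when the call began, along the tool's axes at that moment; what a row does not reach only later rows make up. A row lasts 1/10 s, in which the tool goes at most 50 mm and 8.59 degrees, less where a joint would pass 70% of its speed; a pose out of reach is approached as far as the arm can. A call with a gripper value outside its range is refused whole. The fingers move at their own pace and stop on an object; "force" is the grip in N (left out, the last holds). Time passes only in rows, so rows that repeat a pose let the fingers close. It gives the time, the measured TCP pose, the force, the opening and the grip force at its end, in the units of the state.
- robot.read_state(): the state, without advancing time (a new reading comes with each control period).
- robot.read_camera(name): name is "scene" or "top" or "wrist"; returns the picture (420x560x3 uint8, blue, green, red); there is no depth.
- robot.calibration(name): a dict with "vertical_fov" (degrees; the focal length in pixels is half the picture's height over the tangent of half this angle, whatever the lens; pixels are square), "cx", "cy" (the principal point, pixels), "D" ([k1, k2, p1, p2, k3] as OpenCV has them; the pictures are not rectified), "rvec" (rotation vector, rad) and "tvec" (3), from world to camera coordinates, as OpenCV has them. Camera axes: x right, y down, z forward; pixel columns grow to the right and rows downward; lengths in m; the calibration is good to about 2 mm. A picture is of the moment at which its call begins: read the wrist's pose just before it. calibration takes no time and is no camera call; for the wrist camera it gives the pose at the moment of the call.
- robot.close_job(): hands the job in; it is judged then, once.
Trained networks look in the newest picture that a camera, given by its name, has taken for a name from the list of things; names that differ only in an ending like _2 or _b are one class to them, and where a whole thing is asked for, a point or a joint stands for the part that bears it (a point fixed in the world has none). Each returns a list of dicts, best first, with "conf" (0 to 1); they miss things now and then, are a little off and sometimes report something else, mostly with a low value. They report only what shows in the picture. A call takes as long as a camera call. They do not tell look-alikes from the thing itself.
- robot.recognise(camera, query): "centre" ([x, y, z] in m, in world coordinates, good to about 4 mm: the middle of the surface that is visible of it).
- robot.regions_of(camera, query): "pixels" (420x560 bool, what is visible of it).
- robot.landmark_of(camera, query): "centre" ([x, y, z] in m, in world coordinates, good to about 4 mm: a listed point, or the origin of a listed thing).
The state is a dict: "t": time; "q": joint angles; "dq": joint speeds; "joint_torque": joint torques, N m; "tool_pos": TCP position; "orientation": TCP orientation; "force": force on the tool from outside, world axes, zero at the start; "wrist_torque": the same for the moment, N m; "opening": finger opening in m; "gripper_force": force on a finger pad.
Only numpy, scipy, OpenCV 4.12 (cv2) and the standard library are available. Lean on these libraries where they do the work, as an engineer would, in place of code of your own. Each camera call takes 0.05 s, during which the arm holds its last target. There are 200 camera calls.

## Working session

There is one attempt and no reset: what is moved stays moved. The work goes in short steps, Python scripts to look and compute and a tool call to move; the robot and the scene stay as the last step left them, time stands still between calls to the robot, and variables do not carry over. Pictures are saved under pics/ and viewed, at most 10 in all, crops included, and the job is handed in when it is done.

Besides the shell and the picture viewer there is one more tool, called after "Request:" as name(argument=value, ...) on one line, values as JSON. play_rows: Moves the arm, as the interface text tells. Its arguments: {"type":"object","properties":{"increments":{"type":"string"},"force":{"type":"number"}},"required":["increments"]}

```bash
mkdir -p pics; cat > h.py <<'E'
from plant import robot
import numpy as np, cv2
def lm(c,q,n=3):
    return [(np.round(d["centre"],4).tolist(),round(d["conf"],2)) for d in robot.landmark_of(c,q)[:n]]
def pix2world(c,u,v,z):
    k=robot.calibration(c); f=210/np.tan(np.radians(k["vertical_fov"]/2))
    K=np.array([[f,0,k["cx"]],[0,f,k["cy"]],[0,0,1]])
    p=cv2.undistortPoints(np.array([[[u,v]]],float),K,np.array(k["D"],float))[0,0]
    R=cv2.Rodrigues(np.array(k["rvec"],float))[0]; t=np.array(k["tvec"],float).ravel()
    o=-R.T@t; d=R.T@np.array([p[0],p[1],1]); return o+d*(z-o[2])/d[2]
E
python3 - <<'E'
from h import *
for c in ("top","scene"):
    cv2.imwrite(f"pics/{c}0.png",robot.read_camera(c))
    for q in ("wheel","long_tip","ball_a","pointed_post","stub_post","finial","lens_arm","lens","tin","jar","big_jar","cup","spare"):
        print(c,q,lm(c,q))
s=robot.read_state();print(s["t"],s["tool_pos"],s["orientation"])
E
```

```text
top wheel [([0.5163, -0.0597, 0.0643], 0.92)]
top long_tip [([0.5634, 0.0379, 0.0692], 0.61), ([0.3783, -0.07, 0.0641], 0.6)]
top ball_a [([0.5738, -0.1525, 0.06], 0.92), ([0.5635, 0.036, 0.0697], 0.78), ([0.5169, 0.4049, -0.0013], 0.75)]
top pointed_post [([0.4302, 0.091, -0.0003], 0.7), ([0.4745, 0.1793, -0.0019], 0.47), ([0.3756, 0.3188, -0.0], 0.21)]
top stub_post [([0.684, -0.0588, 0.1905], 0.61), ([0.4769, -0.232, 0.0029], 0.54)]
top finial [([0.562, 0.1158, 0.0033], 0.64), ([0.5178, -0.0577, 0.0742], 0.55)]
top lens_arm [([0.6814, -0.057, 0.19], 0.97), ([0.3782, 0.3185, -0.0002], 0.48)]
top lens [([0.5953, -0.494, 0.0039], 0.59), ([0.4785, -0.2325, -0.0004], 0.46)]
top tin [([0.4091, -0.0976, -0.0025], 0.77)]
top jar [([0.5175, -0.0592, 0.0724], 0.3)]
top big_jar [([0.5911, -0.4949, -0.0002], 0.68)]
top cup [([0.6152, 0.3623, 0.0015], 0.63)]
top spare [([0.516, 0.4084, -0.0018], 0.63), ([0.6147, -0.2448, 0.0043], 0.31)]
scene wheel [([0.5087, -0.0621, 0.0594], 0.8)]
scene long_tip [([0.3819, -0.0656, 0.0639], 0.59)]
scene ball_a [([0.5183, -0.0552, 0.0743], 0.65), ([0.5748, -0.1541, 0.0591], 0.57)]
scene pointed_post [([0.4269, 0.0923, -0.0021], 0.77), ([0.4718, 0.1791, 0.0036], 0.49)]
scene stub_post [([0.4726, -0.2325, 0.0015], 0.64)]
scene finial [([0.5122, -0.0547, 0.0724], 0.76), ([0.564, 0.1205, 0.0009], 0.45)]
scene lens_arm [([0.6927, -0.0553, 0.1876], 0.88)]
scene lens [([0.5805, 0.0721, 0.1893], 0.91)]
scene tin [([0.4118, -0.1011, -0.0002], 0.5), ([0.6203, 0.3604, 0.0029], 0.15)]
scene jar [([0.6143, -0.2494, -0.0015], 0.89)]
scene big_jar [([0.5965, -0.4986, 0.004], 0.95)]
scene cup [([0.62, 0.361, -0.0001], 0.83), ([0.3789, -0.0667, 0.0625], 0.5)]
scene spare [([0.5132, 0.4114, 0.0036], 0.71)]
1.4 [0.18518606 0.5707238  0.21864956] [4.90907130e-01 3.10299149e+00 3.53019687e-05]
```

View pics/top0.png

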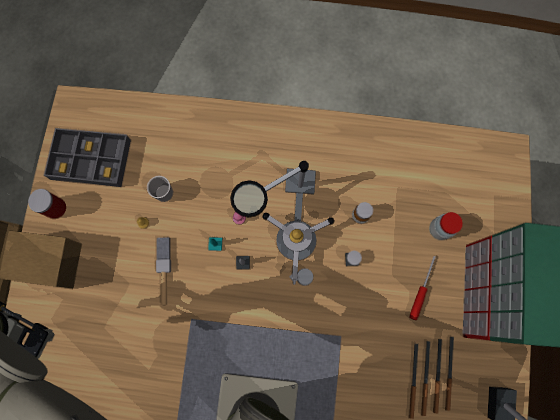

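View pics/scene0.png

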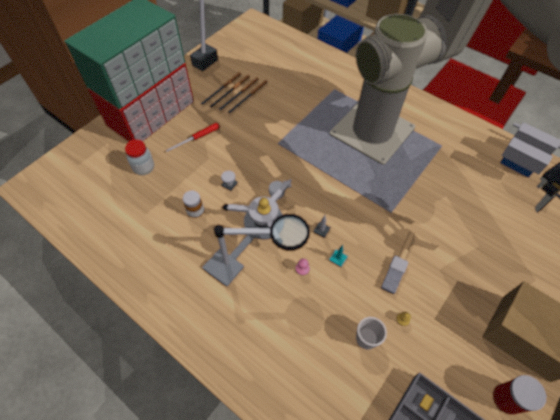

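The first views show the grey pointed post at about (243,262) in the top picture, with the turquoise look-alike at (215,243). The long spoke points down, towards the robot, and has to turn about 64° clockwise. The lens is at (249,198).

I'll push from the −y side of the long spoke, with the claw shut and the body aligned with world y.

Request:
play_rows(increments="-300 -293 0 -18 1;-300 -293 0 -18 1;-300 -293 0 -18 1;-300 -293 0 -18 1;-300 -293 0 -18 1;-300 -293 0 -18 1;-300 -293 0 -18 1;-300 -293 0 -18 1;-300 -293 0 -18 1;-447 -576 0 -18 1;-447 -576 0 -18 1;-447 -576 0 -18 1;-447 -576 0 -18 1;-447 -576 0 -18 1;-447 -576 0 -18 1;-447 -576 0 -18 1;-447 -576 0 -18 1;-447 -576 0 -18 1;-447 -576 0 -18 1;-447 -576 0 -18 1", force=20)

```text
t: 3.4
tool_pos: [0.4326, -0.1139, 0.2187]
orientation: [-0.004, 3.141, 0.0]
force: [-0.1, 0.3, 0.8]
opening: 0.0008
gripper_force: 0.0
```

```bash
python3 - <<'E'
from h import *
for c in ("wrist","top","scene"):
    cv2.imwrite(f"pics/{c}1.png",robot.read_camera(c))
    for q in ("wheel","long_tip","pointed_post","tin","ball_b","lens","lens_arm"):
        print(c,q,lm(c,q))
E
```

```text
wrist wheel [([0.5155, -0.0603, 0.0687], 0.87)]
wrist long_tip [([0.3778, -0.0645, 0.0647], 0.91)]
wrist pointed_post [([0.4304, 0.0917, -0.0012], 0.9), ([0.4767, 0.1782, 0.0023], 0.68)]
wrist tin []
wrist ball_b []
wrist lens []
wrist lens_arm []
top wheel [([0.5152, -0.0595, 0.0637], 0.81)]
top long_tip [([0.3762, -0.0665, 0.067], 0.69)]
top pointed_post [([0.4766, 0.1799, -0.004], 0.63), ([0.4274, 0.0891, -0.0015], 0.55)]
top tin [([0.4076, -0.101, -0.0021], 0.66)]
top ball_b [([0.5637, 0.0359, 0.0697], 0.92), ([0.6157, -0.2443, 0.0017], 0.72), ([0.3763, -0.0694, 0.0663], 0.63)]
top lens []
top lens_arm [([0.6852, -0.0586, 0.1901], 0.95)]
scene wheel [([0.5109, -0.0614, 0.0652], 0.86)]
scene long_tip [([0.3788, -0.0653, 0.0621], 0.71)]
scene pointed_post [([0.4239, 0.0907, -0.0009], 0.77), ([0.474, 0.1772, 0.0009], 0.45)]
scene tin [([0.4105, -0.0992, -0.0014], 0.73)]
scene ball_b [([0.5753, -0.1548, 0.0609], 0.74), ([0.5987, -0.5003, 0.0007], 0.25)]
scene lens [([0.5779, 0.0758, 0.1903], 0.82)]
scene lens_arm [([0.6924, -0.0575, 0.1872], 0.91), ([0.5768, -0.1529, 0.0613], 0.42), ([0.3787, -0.0671, 0.0612], 0.39)]
```

View pics/wrist1.png

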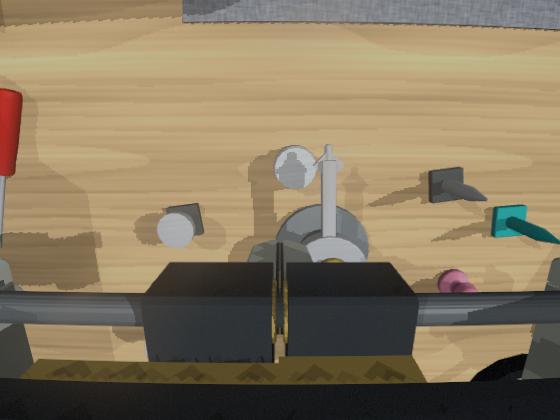

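The wrist picture confirms the layout: long spoke at (328,190), grey post at (447,185), turquoise one at (510,220), and the tin below the spoke tip at (295,167). I'll descend and plan the arc.

Request:
play_rows(increments="0 0 40 0 1;0 0 80 0 1;0 0 120 0 1;0 0 150 0 1;0 0 164 0 1;0 0 164 0 1")

```text
t: 5.2
tool_pos: [0.4304, -0.1143, 0.052]
orientation: [0.001, -3.137, -0.003]
force: [-0.2, -0.0, 0.4]
opening: 0.0005
gripper_force: 0.0
```

```bash
python3 - <<'E'
from h import *
s=robot.read_state();x0,y0,z=s["tool_pos"];print(s["tool_pos"],s["force"])
W=np.array([.515,-.060])
for th in list(range(182,124,-4))+[126,124,122,120]:
    t=np.radians(th);u=np.array([np.cos(t),np.sin(t)]);n=np.array([-u[1],u[0]])
    c=W+.085*u+(.007+.0075*abs(n[0])+.0175*abs(n[1]))*n
    print(th,round(-(c[0]-x0)*1e3),round((c[1]-y0)*1e3))
E
```

```text
[ 0.43035277 -0.11428534  0.05201209] [-0.22943161 -0.00464761  0.35334483]
182 -1 27
178 1 33
174 3 38
170 3 44
166 4 50
162 4 56
158 4 62
154 3 68
150 2 74
146 0 81
142 -2 87
138 -5 93
134 -8 98
130 -12 104
126 -16 109
126 -16 109
124 -18 112
122 -20 114
120 -23 117
```

Request:
play_rows(increments="0 14 0 0 1;0 26 0 0 1;1 33 0 0 1;3 38 0 0 1;3 44 0 0 1;4 50 0 0 1;4 56 0 0 1;4 62 0 0 1;3 68 0 0 1;2 74 0 0 1;0 81 0 0 1;-2 87 0 0 1;-5 93 0 0 1;-8 98 0 0 1;-10 101 0 0 1;-12 104 0 0 1;-14 106 0 0 1;-16 109 0 0 1;-16 109 0 0 1;-16 109 0 0 1")

```text
t: 7.2
tool_pos: [0.4485, -0.0059, 0.0546]
orientation: [0.001, -3.142, -0.001]
force: [-0.0, -0.3, 0.1]
opening: 0.0006
gripper_force: 0.0
```

```bash
cat > w.py <<'E'
from h import *
s=robot.read_state();print(s["t"],s["tool_pos"],s["force"])
for c in ("top","scene","wrist"):
    cv2.imwrite(f"pics/{c}_{s['t']:.1f}.png",robot.read_camera(c))
    for q in ("wheel","long_tip","ball_b","finial"):
        l=lm(c,q)
        print(c,q,[(p,cf,round(float(np.degrees(np.arctan2(p[1]+.06,p[0]-.515))%360),1)) for p,cf in l])
E
python3 w.py
```

```text
7.2 [ 0.4485385  -0.00592494  0.05460542] [-0.03462855 -0.32283119  0.05957535]
top wheel [([0.5161, -0.06, 0.0668], 0.57, 0.0), ([0.4691, -0.1578, 0.0623], 0.22, 244.9)]
top long_tip []
top ball_b [([0.4707, -0.1608, 0.0615], 0.64, 246.3), ([0.6187, -0.0543, 0.0718], 0.54, 3.1), ([0.5925, -0.4982, 0.0024], 0.27, 280.0)]
top finial [([0.563, 0.1167, 0.001], 0.42, 74.8), ([0.433, 0.0911, 0.0004], 0.33, 118.5)]
scene wheel [([0.5119, -0.0631, 0.0629], 0.66, 225.0)]
scene long_tip [([0.4364, 0.0507, 0.0638], 0.89, 125.4)]
scene ball_b [([0.6237, -0.0516, 0.068], 0.84, 4.4), ([0.473, -0.1583, 0.0607], 0.66, 246.9)]
scene finial [([0.4715, -0.158, 0.0607], 0.54, 246.1), ([0.5593, 0.1171, 0.0007], 0.46, 76.0)]
wrist wheel []
wrist long_tip [([0.4369, 0.0532, 0.0663], 0.82, 124.6)]
wrist ball_b []
wrist finial [([0.5658, 0.1163, -0.0038], 0.98, 73.9)]
```

Request:
play_rows(increments="-1 2 0 0 1;-3 3 0 0 1;-4 5 0 0 1;-5 6 0 0 1;-6 7 0 0 1;-6 7 0 0 1;-6 7 0 0 1")

```text
t: 8.65
tool_pos: [0.4546, 0.001, 0.0547]
orientation: [-0.001, 3.141, 0.0]
force: [-0.7, -0.3, 0.4]
opening: 0.0005
gripper_force: 0.1
```

```bash
python3 w.py
```

```text
8.65 [0.45461136 0.001042   0.05466821] [-0.69235854 -0.32648229  0.37684874]
top wheel [([0.5155, -0.0585, 0.0653], 0.77, 71.6)]
top long_tip [([0.6148, -0.2437, 0.0019], 0.25, 298.5)]
top ball_b [([0.4633, -0.1508, 0.0637], 0.79, 240.3), ([0.6215, -0.0631, 0.0687], 0.58, 358.3)]
top finial [([0.562, 0.1182, 0.0022], 0.39, 75.2)]
scene wheel [([0.5117, -0.0626, 0.0616], 0.88, 218.2)]
scene long_tip [([0.4453, 0.0571, 0.0643], 0.94, 120.8), ([0.6259, -0.0587, 0.0663], 0.6, 0.7)]
scene ball_b [([0.4629, -0.1546, 0.062], 0.76, 241.2), ([0.6252, -0.059, 0.0664], 0.62, 0.5)]
scene finial [([0.5207, -0.0535, 0.0735], 0.63, 48.8), ([0.5619, 0.1212, 0.0001], 0.51, 75.5)]
wrist wheel []
wrist long_tip [([0.4493, 0.0607, 0.0677], 0.71, 118.6), ([0.4282, 0.0926, -0.0033], 0.29, 119.6)]
wrist ball_b [([0.4575, -0.155, 0.0641], 0.95, 238.8)]
wrist finial [([0.5635, 0.1185, 0.0029], 0.63, 74.8)]
```

Request:
play_rows(increments="5 -4 0 0 1;20 -18 0 0 1;20 -18 0 0 1;20 -18 -50 0 1;20 -18 -100 0 1;20 -18 -150 0 1;20 -18 -190 0 1;20 -18 -190 0 1")

```text
t: 10.2
tool_pos: [0.438, -0.0175, 0.2519]
orientation: [-0.0, 3.13, -0.003]
force: [1.2, -0.3, -0.5]
opening: 0.0003
gripper_force: 0.0
```

```bash
python3 w.py; python3 - <<'E'
from h import *
for c in ("top","scene","wrist"):
    print(c,lm(c,"lens"),lm(c,"lens_arm"),lm(c,"pointed_post"))
E
ls pics
```

```text
10.2 [ 0.43796189 -0.01748991  0.25187399] [ 1.17214722 -0.32301792 -0.5136889 ]
top wheel []
top long_tip []
top ball_b [([0.4621, -0.155, 0.0623], 0.5, 240.9)]
top finial []
scene wheel [([0.5114, -0.0628, 0.0636], 0.89, 217.9)]
scene long_tip [([0.4465, 0.057, 0.0655], 0.86, 120.3)]
scene ball_b [([0.4258, 0.0887, -0.003], 0.72, 121.0), ([0.6251, -0.0601, 0.069], 0.65, 359.9), ([0.4629, -0.1553, 0.0594], 0.64, 241.3)]
scene finial [([0.5179, -0.0563, 0.0745], 0.71, 51.9), ([0.5598, 0.1153, -0.0018], 0.55, 75.7)]
wrist wheel [([0.5153, -0.0598, 0.0659], 0.9, 33.7)]
wrist long_tip [([0.446, 0.0582, 0.0664], 0.63, 120.3)]
wrist ball_b [([0.4599, -0.1515, 0.0645], 0.59, 238.9)]
wrist finial [([0.5193, -0.0605, 0.0782], 0.55, 353.4)]
top [([0.5806, 0.0774, 0.1884], 0.92)] [([0.6848, -0.0563, 0.1883], 0.73)] [([0.4729, 0.1795, -0.0018], 0.43), ([0.4311, 0.0899, 0.0009], 0.42)]
scene [([0.5809, 0.0718, 0.1912], 0.91), ([0.692, -0.0556, 0.1869], 0.4)] [([0.6913, -0.0546, 0.1868], 0.91)] [([0.4256, 0.0907, -0.0022], 0.63), ([0.4736, 0.178, 0.0006], 0.56)]
wrist [([0.46, -0.1532, 0.0616], 0.51)] [] [([0.4747, 0.177, 0.003], 0.94), ([0.4311, 0.09, 0.0004], 0.65)]
scene0.png
scene1.png
scene_10.2.png
scene_7.2.png
scene_8.7.png
top0.png
top1.png
top_10.2.png
top_7.2.png
top_8.7.png
wrist1.png
wrist_10.2.png
wrist_7.2.png
wrist_8.7.png
```

Request:
play_rows(increments="-45 12 0 0 1;-90 24 0 0 1;-135 36 0 0 1;-180 47 0 0 1;-225 58 0 0 1;-225 58 0 0 1;-225 58 40 0 1;-225 58 76 0 1;-225 58 76 0 1;-225 58 76 0 1")

```text
t: 12.4
tool_pos: [0.6587, 0.0408, 0.1688]
orientation: [0.0, -3.14, 0.0]
force: [0.2, 0.0, -0.3]
opening: 0.0002
gripper_force: 0.0
```

```bash
python3 - <<'E'
from h import *
s=robot.read_state();x0,y0,z=s["tool_pos"];print(s["tool_pos"],s["force"])
for c in ("top","scene"):
    robot.read_camera(c); print(lm(c,"lens"))
W=np.array([.685,-.059])
for th in list(range(128,180,4))+[172,174,176,178,180,182]:
    t=np.radians(th);u=np.array([np.cos(t),np.sin(t)]);n=np.array([u[1],-u[0]])
    c=W+.095*u+(.006+.0075*abs(n[0])+.0175*abs(n[1]))*n
    print(th,round(-(c[0]-x0)*1e3),round((c[1]-y0)*1e3))
E
```

```text
[0.65871014 0.04083119 0.16884442] [ 0.15481689  0.0367751  -0.25506049]
[([0.5803, 0.08, 0.1886], 0.64)]
[([0.5774, 0.0751, 0.1904], 0.63)]
128 14 -11
132 20 -14
136 26 -17
140 31 -20
144 36 -24
148 41 -28
152 46 -33
156 50 -38
160 54 -44
164 58 -50
168 62 -56
172 64 -62
176 67 -69
172 64 -62
174 66 -66
176 67 -69
178 68 -73
180 69 -76
182 69 -79
```

Request:
play_rows(increments="7 -5 0 0 1;14 -11 0 0 1;20 -14 0 0 1;26 -17 0 0 1;31 -20 0 0 1;36 -24 0 0 1;41 -28 0 0 1;46 -33 0 0 1;50 -38 0 0 1;54 -44 0 0 1;58 -50 0 0 1;60 -53 0 0 1;62 -56 0 0 1;63 -59 0 0 1;64 -62 0 0 1;65 -64 0 0 1;66 -66 0 0 1;66 -66 0 0 1;66 -66 0 0 1")

```text
t: 14.5
tool_pos: [0.5934, -0.0252, 0.1685]
orientation: [0.0, -3.141, 0.0]
force: [-0.3, 0.5, -0.1]
opening: 0.0009
gripper_force: 0.0
```

```bash
python3 - <<'E'
from h import *
s=robot.read_state();print(s["t"],s["tool_pos"],s["force"])
for c in ("top","scene"):
    cv2.imwrite(f"pics/{c}L.png",robot.read_camera(c))
    for q in ("lens","lens_arm","long_tip"): print(c,q,lm(c,q))
    for d in robot.regions_of(c,"lens")[:2]:
        v,u=np.nonzero(d["pixels"]);m=((u.min()+u.max())/2,(v.min()+v.max())/2); print(d["conf"],m,len(u),pix2world(c,*m,.19))
E
```

```text
14.5 [ 0.59336988 -0.02521973  0.16854178] [-0.26451283  0.45975137 -0.08793672]
top lens [([0.5143, -0.0428, 0.1911], 0.88), ([0.5968, -0.4957, 0.0021], 0.29)]
top lens_arm [([0.5194, 0.4073, -0.0026], 0.49)]
top long_tip []
0.67 (np.float64(288.0), np.float64(223.5)) 650 [ 0.52266832 -0.03246168  0.19      ]
scene lens [([0.5158, -0.0469, 0.1905], 0.94), ([0.5111, -0.0615, 0.0651], 0.67)]
scene lens_arm [([0.6905, -0.0511, 0.1877], 0.61)]
scene long_tip [([0.4492, 0.0567, 0.064], 0.89)]
0.61 (np.float64(250.0), np.float64(205.0)) 640 [ 0.57919835 -0.04490541  0.19      ]
```

View pics/topL.png

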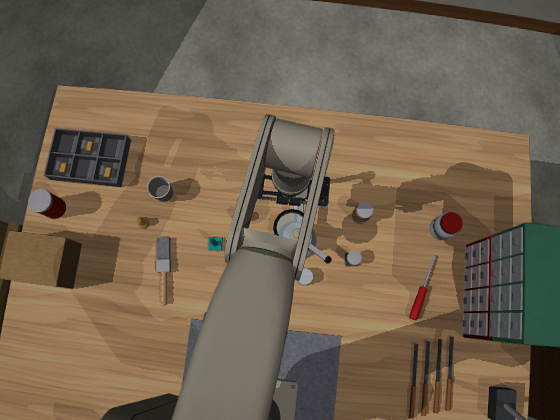

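The lens ring, around (290,225) in the top picture, is about 15 mm short of the hub in y. That means roughly 8–9 mm more at the finger.

Request:
play_rows(increments="0 -2 0 0 1;1 -4 0 0 1;1 -6 0 0 1;2 -7 0 0 1;2 -8 0 0 1;2 -8 0 0 1;2 -8 0 0 1")

```text
t: 15.7
tool_pos: [0.5915, -0.0332, 0.1686]
orientation: [0.0, -3.141, 0.0]
force: [0.3, -0.2, 0.4]
opening: 0.0002
gripper_force: 0.0
```

```bash
cat > l.py <<'E'
from h import *
s=robot.read_state();print(s["t"],s["tool_pos"],s["force"])
for k in range(2):
  for c in ("top","scene"):
    cv2.imwrite(f"pics/{c}_{s['t']:.1f}.png",robot.read_camera(c))
    for q in ("lens","wheel","long_tip"): print(c,q,lm(c,q,2))
E
python3 l.py
```

```text
15.7 [ 0.59145918 -0.03324119  0.16862431] [ 0.30659501 -0.1751332   0.44635494]
top lens [([0.516, -0.0598, 0.1892], 0.97)]
top wheel []
top long_tip []
scene lens [([0.5159, -0.0613, 0.1913], 0.77)]
scene wheel [([0.5089, -0.0612, 0.0635], 0.86)]
scene long_tip [([0.448, 0.0568, 0.0638], 0.93), ([0.6275, -0.0613, 0.0679], 0.7)]
top lens [([0.5145, -0.0554, 0.1886], 0.65)]
top wheel []
top long_tip []
scene lens [([0.5146, -0.0643, 0.1894], 0.94)]
scene wheel [([0.5107, -0.0635, 0.0634], 0.86)]
scene long_tip [([0.445, 0.0619, 0.0638], 0.62)]
```

The lens is centred, so I'll back off, rise and clear the view.

Request:
play_rows(increments="0 10 0 0 1;0 30 0 0 1;0 35 0 0 1;0 35 -40 0 1;0 35 -85 0 1;0 35 -85 0 1;0 85 -95 0 1;0 135 -95 0 1;0 185 -95 0 1;0 235 -95 0 1;0 285 -95 0 1;0 285 -95 0 1;0 285 -95 0 1")

```text
t: 17.8
tool_pos: [0.5909, 0.2533, 0.263]
orientation: [0.005, -3.141, 0.001]
force: [0.0, -1.1, 0.3]
opening: 0.0004
gripper_force: 0.0
```

```bash
python3 l.py; cp pics/top_1[67]*.png pics/end.png; ls pics | tail -3
```

```text
17.8 [0.59092417 0.25333437 0.26296259] [ 0.01286731 -1.10540687  0.33643312]
top lens [([0.5155, -0.0583, 0.1876], 0.7)]
top wheel [([0.5127, -0.0593, 0.0657], 0.97), ([0.515, -0.0567, 0.1876], 0.51)]
top long_tip [([0.4468, 0.0553, 0.0667], 0.87), ([0.5138, -0.061, 0.0637], 0.72)]
scene lens [([0.5114, -0.0599, 0.1908], 0.62), ([0.6188, 0.3623, 0.0013], 0.59)]
scene wheel [([0.5121, -0.0617, 0.0638], 0.95)]
scene long_tip [([0.4485, 0.0563, 0.0628], 0.73), ([0.6009, -0.4978, -0.001], 0.54)]
top lens [([0.5156, -0.0547, 0.1882], 0.77)]
top wheel [([0.5143, -0.0564, 0.0665], 0.91)]
top long_tip [([0.449, 0.0553, 0.0645], 0.58)]
scene lens [([0.5149, -0.0578, 0.1898], 0.95)]
scene wheel [([0.5107, -0.0628, 0.0634], 0.61), ([0.5136, -0.0598, 0.1886], 0.38)]
scene long_tip [([0.4507, 0.0583, 0.0615], 0.57)]
wrist_10.2.png
wrist_7.2.png
wrist_8.7.png
```

View pics/end.png

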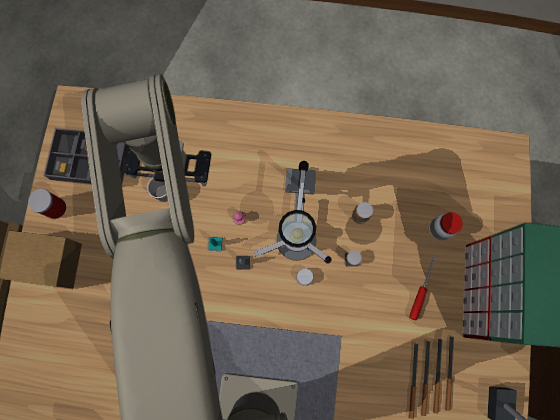

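The end picture shows the long spoke, tip at (255,254), pointing at the grey post at (243,262). The lens ring at (298,230) sits over the hub, and the finial shows through it. Handing in.

```bash
python3 -c "
from plant import robot; print(robot.close_job())"
```

```text
the job is handed in; nothing more can be done
None
```

I handed the job in at about 18 s. By the last camera readings the long spoke points at the slender post to within about 1°, the lens is within about 5 mm of the hub's centre, and the finial still stands. The interface returned no verdict.

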